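# Leave the coffee corner to dry

### The arm

A 7-joint arm with a two-finger parallel gripper is mounted at the origin on the work surface. World frame = base frame: x ahead of the robot, y to its left, z up, the work surface at z = 0. Lengths are in mm, angles in rad, forces in N, time in s.
With the tool pointing down it reaches from about 400 to 875 mm from the base axis. Payload 6.5 kg.
Tool frame: the origin (TCP) lies on the centre line of the jaws, within the pads' length; the fingertips stand ahead of it and the grasp point (between the pads) lies 6 mm ahead of it (r.tip_reach is the z of the fingertips in the tool frame, in mm); z points along the fingers, y is the line along which they close (so a half turn about z gives the same grasp; the last joint's range is limited). The gripper opens to 85 mm and grips with 20 to 120 N. Pads are 22 mm wide; open, the fingers measure 114 mm over their backs; the gripper's body (76 mm by 85 mm) begins 54 mm behind the grasp point. The pads swing forward as they close: fully open they stand 13 mm farther back than shut.
Start: joints at [1.102, 0.536, -0.004, 1.538, 0.003, 1.067, -0.071], TCP at [254.793, -597.972, 256.29] pointing down, gripper open.
Joint ranges: [-2.7, 2.7], [-0.37, 2.16], [-1.27, 1.26], [0.24, 2.4], [-1.31, 4.45], [0.19, 1.91], [-2.76, 2.76]. Speed limits (rad/s): [2.39, 2.39, 3.14, 3.14, 3.14, 3.14, 3.14].

### API

Orientations are given as [roll, pitch, yaw] about the fixed x, y, z axes, in that order (R = Rz(yaw) Ry(pitch) Rx(roll)).
In Python, from workcell import r, vision gives the robot as it stands. The module is installed in compiled form; this text tells all that it offers.
- The arm moves only by the tool apply_moves, never from a script. Its argument "commands" is a list of rows, each a list of 5 numbers: the shift along the world's x, y, z in cm, then the turn about the world's z in degrees, then the opening, from -1 (shut) to 1 (fully open), so that 0 is half open. A call has 1 to 12 rows; each row is the pose to reach, as a shift and turn from the pose commanded when the call began; what a row does not reach only later rows make up. A row lasts 1/10 s, in which the tool goes at most 50 mm and 8.59 degrees, less where a joint would pass 70% of its speed; a pose out of reach is approached as far as the arm can. A call with a gripper value outside its range is refused whole. The fingers move at their own pace and stop on an object; the grip force is fixed at half the most. Time passes only in rows, so rows that repeat a pose let the fingers close. It gives the time, the measured TCP pose, the force, the opening and the grip force at its end, in the units of the state.
- r.state(): the state, without advancing time (a new reading comes with each control period).
- vision.snapshot(name): name is "scene" or "top" or "wrist"; returns (picture, depth): 420x560x3 uint8, red, green, blue; 420x560 float32, mm along the optical axis (not along the pixel's ray), 0 where there is no reading.
- vision.camera_model(name): a dict with "fovy" (degrees; the focal length in pixels is half the picture's height over the tangent of half this angle, whatever the lens; pixels are square), "cx", "cy" (the principal point, pixels), "dist" ([k1, k2, p1, p2, k3] as OpenCV has them; the pictures are not rectified), "T" (4x4, takes a point from camera to world coordinates); the wrist camera has in their place "tool_from_camera" (4x4, takes a point from camera to tool coordinates, whose origin is the TCP and whose axes are the flange's). Camera axes: x right, y up, looking along -z (the intrinsics and any distortion apply to the point x, -y, -z); pixel columns grow to the right and rows downward; lengths in mm; the calibration is good to about 2 mm. A picture is of the moment at which its call begins: read the wrist's pose just before it. camera_model takes no time and is no camera call.
- r.sign_off(): hands the job in; it is judged then, once.
Trained networks look in the newest picture that a camera, given by its name, has taken for a name from the list of things; names that differ only in an ending like _2 or _b are one class to them, and where a whole thing is asked for, a point or a joint stands for the part that bears it (a point fixed in the world has none). Each returns a list of dicts, best first, with "confidence" (0 to 1); they miss things now and then, are a little off and sometimes report something else, mostly with a low value. They report only what shows in the picture. A call takes as long as a camera call. They do not tell look-alikes from the thing itself.
- vision.recognise(camera, label): "location" ([x, y, z] in mm, in world coordinates, good to about 4 mm: the middle of the surface that is visible of it).
- vision.pinpoint(camera, label): "location" ([x, y, z] in mm, in world coordinates, good to about 4 mm: a listed point, or the origin of a listed thing).
The state is a dict: "t": time; "joint_pos": joint angles; "qvel": joint speeds; "joint_efforts": joint torques, N m; "tcp_pos": TCP position; "eef_rot": TCP orientation; "contact_force": force on the tool from outside, world axes, zero at the start; "ft_torque": the same for the moment, N m; "gripper_width": finger opening in mm; "finger_force": force on a finger pad.
Only numpy, scipy, OpenCV 4.12 (cv2) and the standard library are available. Lean on these libraries where they do the work, as an engineer would, in place of code of your own. Each camera call takes 0.05 s, during which the arm holds its last target. There are 200 camera calls.

### The job

Put the coffee corner in order after the washing-up: every carafe that still has its steel lid on has it jammed tight, so rock each lid gently from side to side until it comes loose (do not wrench it straight out, the glass is thin), lift it out and hang it by the eye in its handle on one of the black pegs of the teak shelf, so that all the carafes stand open to dry. Stand each cup that was left out on the worktop upright on the round turning tray beside the blue one, which must stay standing there too, and leave the funnel and the wooden scoop where they are.

Things in the scene. Friction and masses are not known exactly. Their poses are not given: they have to be found in the camera images.
- lid_a: loose steel lid of carafe_a, 0.12 kg, 110 mm tall; absent if that carafe is already open. Origin: centre of its foot's underside, z up. Diameters by height over the origin: foot 18 mm (0-17), plug 45 (17-28.5), groove 36 (28.5-54), cap 60 (54-60). Above the cap a flat upright handle, 30 mm wide in x, 8 mm thick in y, top at 110; its eye is 60-88, solid grip block 88-110
- lid_a_eye (a point): centre of the eye in lid_a's handle, on the lid's axis 75 mm above its origin; axes as the lid's. The eye is a rectangular hole right through the handle along y, 20 mm wide in x, 28 mm high (60 to 88 mm above the lid's origin); fingers reaching no lower than 88 mm leave it free for a peg
- carafe_a: borosilicate carafe fixed to the worktop in a steel cradle. Origin: centre of its base, z up. Body 84 mm wide (cradle 100, low), neck 64, rim 161 mm high. A jammed lid stands on a step inside, 115 mm high, x and y axes as the carafe's. Its cap stands 8 mm clear of the rim. Two pale silicone lips in the neck, on the +y and -y sides, hold it by its groove: see lip_a
- lip_a (a point): middle of the neck of carafe_a, at the height of its two lips; axes as the carafe's. A straight pull lifts a jammed lid 6 mm, then it holds. Tipping it about its foot toward +y, then toward -y, by about 0.17 rad (18 mm at the handle's top, about 10 N) pushes each lip back for good; then it lifts out freely (60 mm). It tips at most 0.23 rad along y, hardly along x
- lid_b: loose steel lid of carafe_b, 0.12 kg, 110 mm tall; absent if that carafe is already open. Origin: centre of its foot's underside, z up. Diameters by height over the origin: foot 18 mm (0-17), plug 45 (17-28.5), groove 36 (28.5-54), cap 60 (54-60). Above the cap a flat upright handle, 30 mm wide in x, 8 mm thick in y, top at 110; its eye is 60-88, solid grip block 88-110
- lid_b_eye (a point): centre of the eye in lid_b's handle, on the lid's axis 75 mm above its origin; axes as the lid's. The eye is a rectangular hole right through the handle along y, 20 mm wide in x, 28 mm high (60 to 88 mm above the lid's origin); fingers reaching no lower than 88 mm leave it free for a peg
- carafe_b: borosilicate carafe fixed to the worktop in a steel cradle. Origin: centre of its base, z up. Body 84 mm wide (cradle 100, low), neck 64, rim 176 mm high. A jammed lid stands on a step inside, 130 mm high, x and y axes as the carafe's. Its cap stands 8 mm clear of the rim. Two pale silicone lips in the neck, on the +y and -y sides, hold it by its groove: see lip_b
- lip_b (a point): middle of the neck of carafe_b, at the height of its two lips; axes as the carafe's. A straight pull lifts a jammed lid 6 mm, then it holds. Tipping it about its foot toward +y, then toward -y, by about 0.17 rad (18 mm at the handle's top, about 10 N) pushes each lip back for good; then it lifts out freely (60 mm). It tips at most 0.23 rad along y, hardly along x
- lid_c: loose steel lid of carafe_c, 0.12 kg, 110 mm tall; absent if that carafe is already open. Origin: centre of its foot's underside, z up. Diameters by height over the origin: foot 18 mm (0-17), plug 45 (17-28.5), groove 36 (28.5-54), cap 60 (54-60). Above the cap a flat upright handle, 30 mm wide in x, 8 mm thick in y, top at 110; its eye is 60-88, solid grip block 88-110
- lid_c_eye (a point): centre of the eye in lid_c's handle, on the lid's axis 75 mm above its origin; axes as the lid's. The eye is a rectangular hole right through the handle along y, 20 mm wide in x, 28 mm high (60 to 88 mm above the lid's origin); fingers reaching no lower than 88 mm leave it free for a peg
- carafe_c: borosilicate carafe fixed to the worktop in a steel cradle. Origin: centre of its base, z up. Body 84 mm wide (cradle 100, low), neck 64, rim 191 mm high. A jammed lid stands on a step inside, 145 mm high, x and y axes as the carafe's. Its cap stands 8 mm clear of the rim. Two pale silicone lips in the neck, on the +y and -y sides, hold it by its groove: see lip_c
- lip_c (a point): middle of the neck of carafe_c, at the height of its two lips; axes as the carafe's. A straight pull lifts a jammed lid 6 mm, then it holds. Tipping it about its foot toward +y, then toward -y, by about 0.17 rad (18 mm at the handle's top, about 10 N) pushes each lip back for good; then it lifts out freely (60 mm). It tips at most 0.23 rad along y, hardly along x
- peg_shelf: teak shelf, 340 mm along its y, 100 mm deep along its x, 20 mm thick, top at 178 mm, fixed on two upright black steel pegs. Origin: on the worktop below its middle. Its front edge (x = -50 mm) carries three level black hanging pegs along its -x. Fixed ornaments up to 218 mm high stand on it, 20 mm and more behind the front edge
- peg_0 (a point): hanging peg 0 of 3, 95 mm apart: point on its centre line, 168 mm up, 40 mm before the shelf's edge; axes as the shelf's, the peg points to -x. 7 mm thick; 32 mm beyond this point it turns up: the tip ends 40 mm from here, 11.5 mm above the centre line. A lid hangs cap down, its handle's y axis along the peg, the eye's top on the peg (eye centre 9.5 mm below the centre line)
- peg_1 (a point): hanging peg 1 of 3, 95 mm apart: point on its centre line, 168 mm up, 40 mm before the shelf's edge; axes as the shelf's, the peg points to -x. 7 mm thick; 32 mm beyond this point it turns up: the tip ends 40 mm from here, 11.5 mm above the centre line. A lid hangs cap down, its handle's y axis along the peg, the eye's top on the peg (eye centre 9.5 mm below the centre line)
- peg_2 (a point): hanging peg 2 of 3, 95 mm apart: point on its centre line, 168 mm up, 40 mm before the shelf's edge; axes as the shelf's, the peg points to -x. 7 mm thick; 32 mm beyond this point it turns up: the tip ends 40 mm from here, 11.5 mm above the centre line. A lid hangs cap down, its handle's y axis along the peg, the eye's top on the peg (eye centre 9.5 mm below the centre line)
- tray: round white plastic turntable, 200 mm diameter, top at 24 mm, on a fixed black foot. Origin: on the worktop at the middle; the disc turns freely by hand about its middle. Its flat top has room for three cups about 55 mm from the middle, 120 degrees apart.
- cup_a: loose handleless white ceramic cup, 60 mm rim diameter, 65 mm tall, 0.16 kg, open top, tapering down to a narrower foot, washed and left out on the worktop, to go on the tray (may be absent). Origin: centre of its underside, z up
- cup_b: loose handleless terracotta ceramic cup, 66 mm rim diameter, 58 mm tall, 0.16 kg, open top, tapering down to a narrower foot, washed and left out on the worktop, to go on the tray (may be absent). Origin: centre of its underside, z up
- cup_c: loose handleless blue ceramic cup, 58 mm rim diameter, 72 mm tall, 0.16 kg, open top, tapering down to a narrower foot, already standing on the tray. Origin: centre of its underside, z up; bystander
- funnel: white plastic funnel standing on its 84 mm wide mouth, spout up, 85 mm tall; loose bystander. Origin: centre of its underside
- scoop: wooden scoop, about 155 mm long, 26 mm high, lying on the worktop; loose bystander. Origin: underside, near the middle
Not all that is in view belongs to the job. What is shaped like the cup_a but yellow is not meant. Of the things that look like the tray, take the one that is farthest from the robot's base at the start.

How it is judged:
By the outcome, as a careful person would: the job done as asked, in the order asked, and still so for the second after the job is handed in, with the robot touching nothing.
Of lid_a, lid_b, lid_c only 2 to 3 are there at a start; the rules pass over those that are not, and their reading is None.
Of cup_a, cup_b only 1 to 2 are there at a start; the rules pass over those that are not, and their reading is None.
At some moment in a run one of cup_a, cup_b may be knocked a few centimetres aside while the robot is not near it.
It also fails if it takes over 210 s, if anything falls off the work surface, if the arm or the gripper's body presses on something with over 40 N, if the wrist force passes 120 N, or if a joint passes its speed limit or range.

## Working session

There is one attempt and no reset: what is moved stays moved. The work goes in short steps, Python scripts to look and compute and a tool call to move; the robot and the scene stay as the last step left them, time stands still between calls to the robot, and variables do not carry over. Pictures are saved under pics/ and viewed, at most 14 in all, crops included, and the job is handed in when it is done.

Besides the shell and the picture viewer there is one more tool, called after ">>>" as name(argument=value, ...), one argument or row to a line, values as JSON. apply_moves: Moves the arm, as the interface text tells. Its arguments: {"type":"object","properties":{"commands":{"type":"array"}},"required":["commands"]}

```bash
mkdir -p pics
cat > h.py <<'E'
import numpy as np, cv2
from workcell import r, vision
def snap(cam,name=None):
    st=r.state(); im,d=vision.snapshot(cam)
    if name: cv2.imwrite('pics/'+name,im[:,:,::-1])
    return st,im,d
def det(cam,labels,kinds=('pinpoint',)):
    for l in labels:
        for k in kinds:
            o=getattr(vision,k)(cam,l)
            print(cam,k,l,[(np.round(x['location']).astype(int).tolist(),round(x['confidence'],2)) for x in o][:5])
def K(m):
    f=210/np.tan(np.radians(m['fovy']/2)); return np.array([[f,0,m['cx']],[0,f,m['cy']],[0,0,1]]),np.array(m['dist'])
def cloud(cam,st,d):
    from scipy.spatial.transform import Rotation as R
    m=vision.camera_model(cam);k,dist=K(m)
    uv=np.stack(np.meshgrid(np.arange(560.),np.arange(420.)),-1).reshape(-1,1,2)
    n=cv2.undistortPoints(uv,k,dist).reshape(420,560,2)
    P=np.stack([n[...,0]*d,-n[...,1]*d,-d,np.ones_like(d)],-1)
    if 'T' in m: T=np.array(m['T'])
    else:
        W=np.eye(4);W[:3,:3]=R.from_euler('xyz',st['eef_rot']).as_matrix();W[:3,3]=st['tcp_pos'];T=W@np.array(m['tool_from_camera'])
    return (P@T.T)[...,:3]
E
python3 - <<'E'
from h import *
snap('scene','s0.png');
det('scene',['lid_a','carafe_a','peg_shelf','peg_0','tray','cup_a','cup_b','cup_c','funnel','scoop'])
snap('top','t0.png')
det('top',['lid_a','carafe_a','peg_shelf','peg_0','tray','cup_a','cup_b','cup_c','funnel','scoop','lid_a_eye','lip_a'])
print(r.state(),r.tip_reach)
E
```

```text
scene pinpoint lid_a [([443, 10, 131], 0.78), ([433, 283, 118], 0.7)]
scene pinpoint carafe_a [([442, 10, 2], 0.79), ([593, 125, -2], 0.71), ([432, 279, -2], 0.56)]
scene pinpoint peg_shelf [([599, -93, 1], 0.34)]
scene pinpoint peg_0 [([420, -339, 168], 0.73), ([605, -305, 169], 0.7), ([511, -323, 168], 0.62)]
scene pinpoint tray [([600, -93, 4], 0.77), ([571, -43, 24], 0.74), ([201, -291, -2], 0.7), ([431, 278, -4], 0.43)]
scene pinpoint cup_a [([598, 358, 1], 0.88), ([452, -120, 1], 0.71), ([340, -141, 0], 0.66), ([570, -42, 23], 0.63)]
scene pinpoint cup_b [([598, 358, 1], 0.88), ([452, -120, 1], 0.71), ([340, -141, 0], 0.66), ([570, -42, 23], 0.63)]
scene pinpoint cup_c [([598, 358, 1], 0.88), ([452, -120, 1], 0.71), ([340, -141, 0], 0.66), ([570, -42, 23], 0.63)]
scene pinpoint funnel [([786, 27, -1], 0.55)]
scene pinpoint scoop [([750, 235, 2], 0.68)]
top pinpoint lid_a [([437, 284, 114], 0.91), ([446, 8, 129], 0.84)]
top pinpoint carafe_a [([433, 278, 1], 0.91), ([442, 15, -1], 0.81), ([596, 122, 2], 0.7)]
top pinpoint peg_shelf [([601, 363, -2], 0.67)]
top pinpoint peg_0 [([
[... 758 characters left out ...]
  0.53636517, -0.00438563,  1.53792652,  0.00261476,
        1.06726502, -0.07122774]), 'qvel': array([-6.90877930e-04,  5.34838931e-06, -1.01671765e-04, -1.98032651e-04,
        1.15840348e-03,  1.45048011e-03, -7.24144675e-04]), 'joint_efforts': array([ 4.44350799e-04, -5.83335149e+01,  1.04799204e+00, -2.59435147e+01,
        1.23555845e-02,  1.80957813e-03, -5.54012593e-05]), 'tcp_pos': array([ 254.75874755, -597.98755357,  256.30225616]), 'eef_rot': array([3.14154771e+00, 4.60769284e-05, 4.02761683e-01]), 'contact_force': array([-0.06386796, -0.23884585,  0.07061937]), 'ft_torque': array([0.01056402, 0.03940005, 0.00755713]), 'finger_force': 0.0, 'gripper_width': 85.21348524603788} 25.0
```

View pics/t0.png

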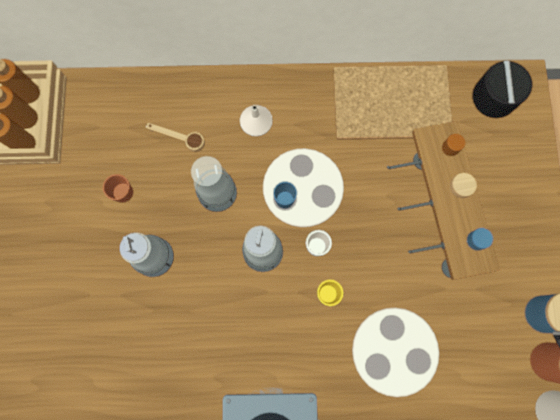

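View pics/s0.png

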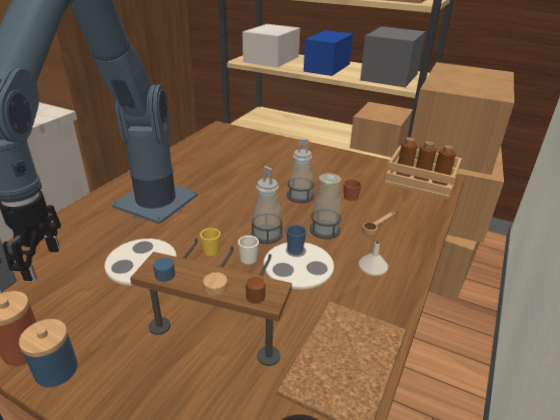

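Top view: lidded carafes at px (135,247) and (261,241), with an open one at (208,172). Tray look-alikes are (303,187), which is farther from the base and so the one I want, and (396,352), which is nearer and a decoy. Cup candidates are white (318,243), terracotta (118,188), a yellow decoy (330,293) and blue (285,195), already on the tray. I'll check close crops and measure the axes next.

Run:
```python
from h import *
st,im,d=snap('top'); P=cloud('top',st,d)
c=[cv2.resize(im[y-50:y+50,x-65:x+65],None,fx=3,fy=3,interpolation=cv2.INTER_CUBIC) for x,y in((140,245),(262,240))]
c2=[cv2.resize(im[y-50:y+50,x-65:x+65],None,fx=3,fy=3,interpolation=cv2.INTER_CUBIC) for x,y in((303,195),(430,200))]
cv2.imwrite('pics/c1.png',np.vstack([np.hstack(c),np.hstack(c2)])[:,:,::-1])
def pca(m):
    q=P[m]; 
    if len(q)<3: print('few',len(q));return
    mu=q.mean(0);w,v=np.linalg.eigh(np.cov((q-mu)[:,:2].T)); print(len(q),mu.round(1),np.sqrt(w).round(1),np.degrees(np.arctan2(v[1,1],v[0,1])).round(1), q[:,2].max().round())
X,Y,Z=P[...,0],P[...,1],P[...,2]
for (x,y,z0) in((433,282,115),(443,11,130)):
    pca((np.hypot(X-x,Y-y)<40)&(Z>z0+70)&(Z<z0+118))
    pca((np.hypot(X-x,Y-y)<40)&(Z>z0+98)&(Z<z0+118))
    pca((np.hypot(X-x,Y-y)<45)&(Z>z0+50)&(Z<z0+66))
m=(Z>170)&(Z<186)&(X>350)&(X<720)&(Y<-300)&(Y>-520)
q=P[m][:,:2].astype(np.float32);print('shelf',cv2.minAreaRect(q))
```

```text
117 [432.2 278.6 217.1] [2.6 9.9] -165.4 229.0
83 [432.5 279.2 223.6] [2.6 9.1] -164.6 229.0
496 [431.5 276.9 175.1] [14.6 16.4] 132.2 181.0
81 [439.3  10.6 235.8] [2.6 9.6] 166.2 245.0
69 [440.2  10.6 239.7] [2.5 9. ] 167.4 245.0
553 [439.5  10.5 190.3] [15.4 16.1] 86.4 196.0
shelf ((522.1868896484375, -373.80682373046875), (340.9745788574219, 180.19161987304688), 10.38279914855957)
```

View pics/c1.png

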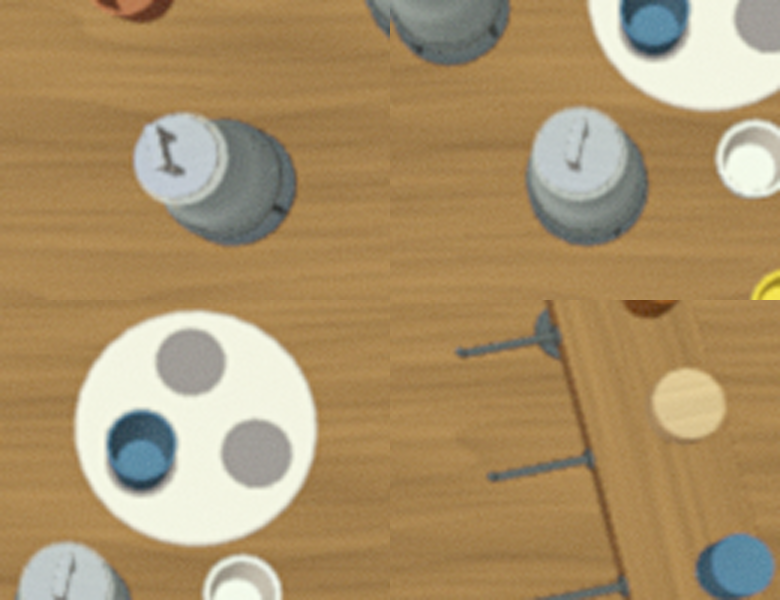

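Crops: the farther tray has the blue cup and two free grey marks. Lid b's handle axis is at about 167° and lid a's at about 15°. The three pegs point toward +y. The white cup is the right one; the yellow one sits apart from it. Moving above lid b (442,11).

>>> apply_moves(
  commands=[
    [0,0,6,0,0],
    [18.5,60.9,10,-36,-0.3],
    [18.5,60.9,10,-36,-0.3],
    [18.5,60.9,10,-36,-0.3],
    [18.5,60.9,10,-36,-0.3],
    [18.5,60.9,10,-36,-0.3],
    [18.5,60.9,10,-36,-0.3],
    [18.5,60.9,10,-36,-0.3],
    [18.5,60.9,10,-36,-0.3],
    [18.5,60.9,10,-36,-0.3],
    [18.5,60.9,10,-36,-0.3],
    [18.5,60.9,10,-36,-0.3],
  ],
)

```text
t: 2.45
tcp_pos: [413.7, -73.8, 349.8]
eef_rot: [3.141, -0.001, -0.226]
contact_force: [2.0, -1.0, -0.3]
gripper_width: 29.9
finger_force: 0.0
```

>>> apply_moves(
  commands=[
    [2.6,8.4,0.6,0,-0.3],
    [2.6,8.4,0.6,0,-0.3],
    [2.6,8.4,0.6,0,-0.3],
    [2.6,8.4,0.6,0,-0.3],
  ],
)

```text
t: 2.85
tcp_pos: [439.5, 8.7, 355.2]
eef_rot: [3.141, 0.0, -0.224]
contact_force: [0.0, 0.3, 0.1]
gripper_width: 29.9
finger_force: 0.0
```

```bash
cat > wl.py <<'E'
import sys
from h import *
x0,y0,z0,name=float(sys.argv[1]),float(sys.argv[2]),float(sys.argv[3]),sys.argv[4]
st,im,d=snap('wrist',name); P=cloud('wrist',st,d)
print(st['tcp_pos'].round(1),np.degrees(st['eef_rot'][2]).round(1),st['gripper_width'].round(1),st['contact_force'].round(1))
X,Y,Z=P[...,0],P[...,1],P[...,2]
for a,b in((90,120),(100,116),(50,66)):
    q=P[(np.hypot(X-x0,Y-y0)<40)&(Z>z0+a)&(Z<z0+b)]
    if len(q)<5: print(a,'few');continue
    mu=q.mean(0);w,v=np.linalg.eigh(np.cov((q-mu)[:,:2].T));print(a,len(q),mu.round(1),np.sqrt(w).round(1),np.degrees(np.arctan2(v[1,1],v[0,1])).round(1),[np.array(a).round(1).tolist() for a in cv2.minAreaRect(q[:,:2].astype(np.float32))[:2]])
E
python3 wl.py 440 11 130 w1.png
```

```text
Traceback (most recent call last):
  File "wl.py", line 5, in <module>
    print(st['tcp_pos'].round(1),np.degrees(st['eef_rot'][2]).round(1),st['gripper_width'].round(1),st['contact_force'].round(1))
                                                                       ^^^^^^^^^^^^^^^^^^^^^^^^^
AttributeError: 'float' object has no attribute 'round'
```

```bash
sed -i "s/st\['gripper_width'\].round(1)/round(st['gripper_width'],1)/" wl.py; python3 wl.py 440 11 130 w1.png
```

```text
[439.3   7.6 355.1] -12.9 29.7 [0.6 0.  0.2]
90 508 [444.4  10.2 237.6] [2.3 9.5] 166.0 [[442.4, 10.8], [7.9, 30.2]]
100 472 [443.5  10.5 238.6] [2.3 9.1] 166.4 [[442.3, 10.6], [7.9, 30.2]]
50 3173 [444.7   9.9 188.9] [14.8 15.9] 71.7 [[442.4, 10.5], [58.7, 58.6]]
```

View pics/w1.png

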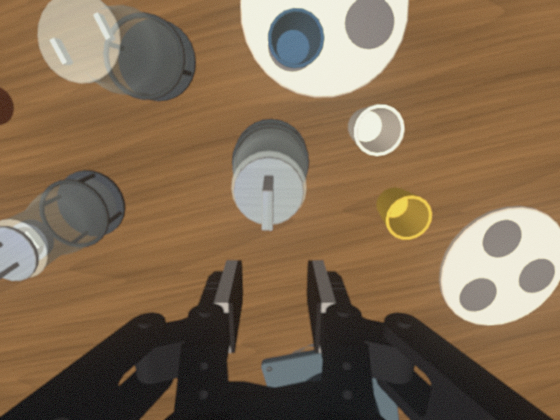

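Wrist view: lid b's handle is at px (268,205), aligned between the open jaws at px (232,300) and (320,300). It measures (442.3,10.6) at -13.7°. Descending to straddle it loosely.

>>> apply_moves(
  commands=[
    [0.3,0.3,-2,-0.8,-0.3],
    [0.3,0.3,-5,-0.8,-0.3],
    [0.3,0.3,-8,-0.8,-0.3],
    [0.3,0.3,-10.3,-0.8,-0.3],
    [0.3,0.3,-10.3,-0.8,-0.3],
    [0.3,0.3,-10.3,-0.8,-0.3],
  ],
)

```text
t: 3.55
tcp_pos: [442.5, 10.3, 252.6]
eef_rot: [3.141, 0.0, -0.241]
contact_force: [0.4, 1.0, -0.1]
gripper_width: 30.0
finger_force: 0.0
```

>>> apply_moves(
  commands=[
    [0.12,0.49,0,0,-0.3],
    [0.24,0.97,0,0,-0.3],
    [0.36,1.46,0,0,-0.3],
    [0.43,1.75,0,0,-0.3],
    [0.5,2.04,0,0,-0.3],
    [0.57,2.33,0,0,-0.3],
    [0.62,2.53,0,0,-0.3],
    [0.67,2.72,0,0,-0.3],
    [0.67,2.72,0,0,-0.3],
  ],
)

```text
t: 4.45
tcp_pos: [449.7, 36.5, 253.3]
eef_rot: [3.138, -0.002, -0.241]
contact_force: [-2.0, -7.1, 9.5]
gripper_width: 29.8
finger_force: 4.6
```

>>> apply_moves(
  commands=[
    [0.05,0.2,0,0,-0.3],
    [0.09,0.35,0,0,-0.3],
    [0.09,0.35,0,0,-0.3],
    [0.09,0.35,0,0,-0.3],
  ],
)

```text
t: 4.85
tcp_pos: [450.6, 39.9, 253.3]
eef_rot: [3.138, -0.002, -0.241]
contact_force: [-0.8, -7.0, 8.2]
gripper_width: 30.1
finger_force: 4.8
```

```bash
python3 wl.py 446 25 130 w2.png
```

```text
[450.6  39.9 253.3] -13.8 30.1 [-0.8 -7.   8.2]
90 3017 [453.5  31.4 238.8] [ 8.2 14.1] 74.4 [[448.8, 36.4], [53.4, 30.7]]
100 2448 [452.6  31.4 238.4] [ 8.3 13.5] 71.8 [[448.6, 36.2], [53.3, 30.7]]
50 5806 [451.4  18.2 189.6] [12.8 16.1] 83.4 [[448.0, 19.8], [58.3, 52.9]]
```

>>> apply_moves(
  commands=[
    [0.05,0.2,0,0,-0.3],
    [0.08,0.3,0,0,-0.3],
    [0.08,0.3,0,0,-0.3],
    [0.08,0.3,0,0,-0.3],
  ],
)

```text
t: 5.3
tcp_pos: [451.6, 42.9, 253.5]
eef_rot: [3.139, -0.002, -0.241]
contact_force: [-1.8, -8.1, 11.0]
gripper_width: 29.6
finger_force: 5.2
```

>>> apply_moves(
  commands=[
    [-0.24,-0.97,0,0,-0.3],
    [-0.59,-2.43,0,0,-0.3],
    [-0.83,-3.4,0,0,-0.3],
    [-0.95,-3.89,0,0,-0.3],
    [-1.07,-4.37,0,0,-0.3],
    [-1.19,-4.86,0,0,-0.3],
    [-1.28,-5.25,0,0,-0.3],
    [-1.37,-5.64,0,0,-0.3],
    [-1.45,-5.93,0,0,-0.3],
    [-1.49,-6.12,0,0,-0.3],
    [-1.49,-6.12,0,0,-0.3],
  ],
)

```text
t: 6.4
tcp_pos: [438.2, -13.4, 253.8]
eef_rot: [-3.137, -0.004, -0.237]
contact_force: [1.3, 7.5, 7.5]
gripper_width: 29.9
finger_force: 4.4
```

>>> apply_moves(
  commands=[
    [-0.07,-0.3,0,0,-0.3],
    [-0.14,-0.55,0,0,-0.3],
    [-0.18,-0.75,0,0,-0.3],
    [-0.18,-0.75,0,0,-0.3],
  ],
)

```text
t: 6.8
tcp_pos: [433.8, -24.3, 251.9]
eef_rot: [3.141, 0.001, -0.24]
contact_force: [0.2, -0.4, 0.4]
gripper_width: 30.1
finger_force: 0.3
```

```bash
python3 wl.py 438 -5 130 w3.png
```

```text
[433.8 -24.3 251.9] -13.8 30.1 [ 0.2 -0.4  0.4]
90 3153 [440.3 -17.9 236.6] [ 8.1 11.1] 61.8 [[436.0, -19.4], [45.5, 30.8]]
100 2415 [439.5 -18.2 237.1] [ 8.1 10.7] 61.0 [[436.0, -19.5], [45.4, 30.7]]
50 3899 [449.1  -5.9 189.3] [11.5 12.1] -143.0 [[443.7, -3.7], [49.0, 51.1]]
```

View pics/w3.png

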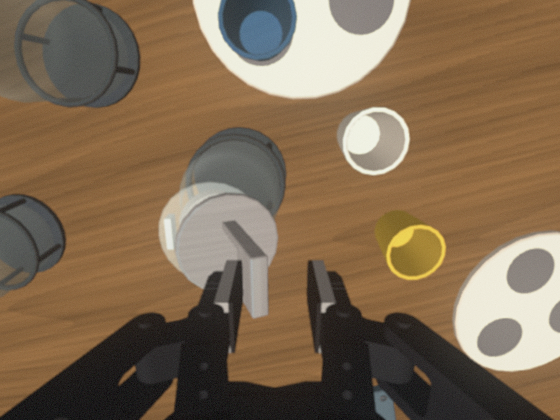

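Wrist view: lid b is tipped to the -y side (handle at px 247,265). The white lip shows at (168,233) with no force on it, so both lips have been rocked. Recentring and closing.

>>> apply_moves(
  commands=[
    [0.36,1.4,0,0,-0.3],
    [0.6,2.4,-0.1,0,-0.3],
    [0.85,3.49,-0.3,0,-0.3],
    [0.85,3.49,-0.5,0,-0.3],
    [0.85,3.49,-0.5,0,-0.6],
    [0.85,3.49,-0.5,0,-1],
    [0.85,3.49,-0.5,0,-1],
    [0.85,3.49,-0.5,0,-1],
    [0.85,3.49,-0.5,0,-1],
  ],
)

```text
t: 7.75
tcp_pos: [442.5, 10.9, 247.1]
eef_rot: [3.141, 0.0, -0.24]
contact_force: [-0.2, -0.3, -1.2]
gripper_width: 6.8
finger_force: 58.4
```

>>> apply_moves(
  commands=[
    [0,0,0.4,0,-1],
    [0,0,0.8,0,-1],
    [0,0,1.2,0,-1],
    [0,0,1.6,0,-1],
    [0,0,1.6,0,-1],
  ],
)

```text
t: 8.25
tcp_pos: [443.1, 11.2, 263.9]
eef_rot: [-3.141, -0.001, -0.239]
contact_force: [0.0, -0.2, -1.5]
gripper_width: 6.5
finger_force: 58.4
```

>>> apply_moves(
  commands=[
    [0,0,4,0,-1],
    [0,0,8.2,0,-1],
    [15.1,-24.9,8.2,23.8,-1],
    [15.1,-24.9,8.2,23.8,-1],
    [15.1,-24.9,8.2,23.8,-1],
    [15.1,-24.9,8.2,23.8,-1],
    [15.1,-24.9,8.2,23.8,-1],
    [15.1,-24.9,8.2,23.8,-1],
    [15.1,-24.9,8.2,23.8,-1],
    [15.1,-24.9,8.2,23.8,-1],
    [15.1,-24.9,8.2,23.8,-1],
  ],
)

```text
t: 9.35
tcp_pos: [593.5, -236.4, 345.0]
eef_rot: [-3.14, 0.0, 0.177]
contact_force: [-0.7, 0.3, -0.6]
gripper_width: 6.9
finger_force: 58.7
```

Run:
```python
from h import *
st,im,d=snap('wrist','w4.png'); print(st['tcp_pos'].round(1),np.degrees(st['eef_rot'][2]).round(1),st['contact_force'].round(1),round(st['gripper_width'],1))
det('wrist',['peg_0','lid_a_eye','lid_a'])
P=cloud('wrist',st,d);X,Y,Z=P[...,0],P[...,1],P[...,2]
for c in((420.5,-339),(513.5,-323),(606.5,-307)):
    m=(abs(X-c[0])<25)&(Y>c[1]-30)&(Y<c[1]+55)&(Z>158)&(Z<190); q=P[m]
    if len(q)<20: print('few');continue
    v=cv2.fitLine(q[:,:2].astype(np.float32),cv2.DIST_HUBER,0,.01,.01).ravel(); print(len(q),q.mean(0).round(1),v.round(3),q.min(0).round(),q.max(0).round())
```

```text
[ 593.5 -236.4  345. ] 10.2 [-0.7  0.3 -0.6] 6.9
wrist pinpoint peg_0 [([609, -301, 167], 0.76), ([516, -321, 168], 0.58)]
wrist pinpoint lid_a_eye [([597, -92, 7], 0.48)]
wrist pinpoint lid_a [([593, -240, 232], 0.86)]
few
496 [ 515.2 -323.1  169.2] [ 1.72000e-01 -9.85000e-01  5.15640e+02 -3.23172e+02] [ 507. -353.  165.] [ 523. -293.  172.]
626 [ 607.  -302.7  170.5] [ 1.75000e-01 -9.85000e-01  6.07309e+02 -3.02567e+02] [ 598. -337.  166.] [ 616. -268.  179.]
```

View pics/w4.png

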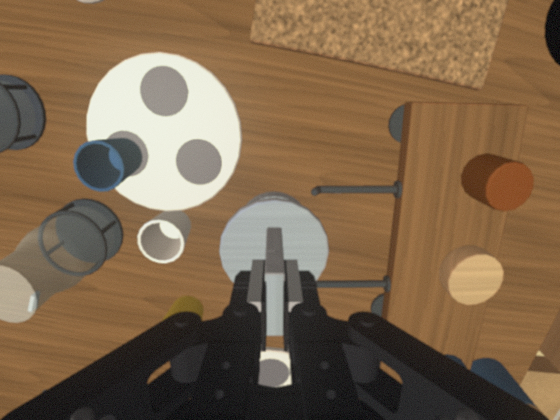

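Wrist view: peg 2 lies at px (315,190)–(398,188) and peg 1 at about (320–388,284). The lid hangs in the jaws with its cap at (274,247). The peg 2 axis is fitted, with its hanging point at (608,-307). Lowering in front of its tip.

>>> apply_moves(
  commands=[
    [0.2,0,-4,0,-1],
    [0.2,0,-8,0,-1],
    [0.2,0,-11,0,-1],
    [0.2,0,-13.1,0,-1],
    [0.2,0,-13.1,0,-1],
    [0.2,0,-13.1,0,-1],
  ],
)

```text
t: 10.15
tcp_pos: [596.0, -237.6, 215.0]
eef_rot: [3.141, -0.001, 0.176]
contact_force: [0.2, 0.6, -0.2]
gripper_width: 6.7
finger_force: 58.7
```

Run:
```python
from h import *
st,im,d=snap('wrist','w5.png'); print(st['tcp_pos'].round(1))
det('wrist',['peg_0','lid_a_eye','lid_a'])
snap('scene');det('scene',['peg_0','lid_a_eye','lid_a'])
st,im,d=snap('scene','s1.png')
cv2.imwrite('pics/s1c.png',cv2.resize(im[180:340,120:340],None,fx=3.4,fy=3.4,interpolation=cv2.INTER_CUBIC)[:,:,::-1])
```

```text
[ 596.  -237.6  215. ]
wrist pinpoint peg_0 [([611, -301, 167], 0.82)]
wrist pinpoint lid_a_eye []
wrist pinpoint lid_a [([598, -242, 104], 0.66)]
scene pinpoint peg_0 [([418, -341, 169], 0.97), ([605, -303, 167], 0.92), ([510, -324, 167], 0.58), ([599, 125, 183], 0.5)]
scene pinpoint lid_a_eye [([475, -109, 1], 0.72), ([436, 286, 190], 0.46)]
scene pinpoint lid_a [([598, -241, 102], 0.64), ([435, 282, 122], 0.49)]
```

View pics/s1c.png

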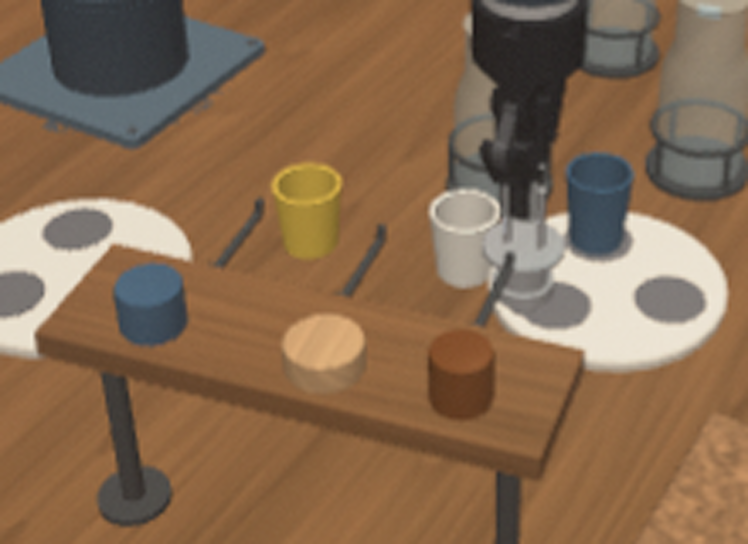

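Scene crop: the lid is poised in front of peg 2's tip (crop px 512,258), with the eye at the tip's level. The white cup has moved slightly, so I'll re-measure it later. Threading slowly.

>>> apply_moves(
  commands=[
    [0,0,-0.25,0,-1],
    [0.2,-1.2,-0.25,0,-1],
    [0.4,-2.2,-0.25,0,-1],
    [0.5,-2.8,-0.25,0,-1],
    [0.6,-3.4,-0.25,0,-1],
    [0.7,-4.0,-0.25,0,-1],
    [0.8,-4.6,-0.25,0,-1],
    [0.8,-4.6,-0.25,0,-1],
  ],
)

```text
t: 11.4
tcp_pos: [603.5, -285.1, 211.6]
eef_rot: [3.141, 0.0, 0.175]
contact_force: [0.4, 0.2, -1.4]
gripper_width: 6.9
finger_force: 58.8
```

>>> apply_moves(
  commands=[
    [0.1,-0.6,0,0,-1],
    [0.2,-1.2,0,0,-1],
    [0.3,-1.7,0,0,-1],
    [0.3,-1.7,-0.4,0,-1],
    [0.3,-1.7,-0.7,0,-1],
    [0.3,-1.7,-0.9,0,-1],
    [0.3,-1.7,-1.1,0,-1],
    [0.3,-1.7,-1.1,0,-1],
  ],
)

```text
t: 12.2
tcp_pos: [606.5, -300.5, 200.2]
eef_rot: [-3.141, 0.001, 0.176]
contact_force: [0.6, 0.2, -1.4]
gripper_width: 6.8
finger_force: 58.8
```

>>> apply_moves(
  commands=[
    [0,0,-0.15,0,-1],
    [0,0,-0.3,0,-1],
    [0,0,-0.4,0,-1],
    [0,0,-0.4,0,-1],
  ],
)

```text
t: 12.6
tcp_pos: [606.7, -300.9, 197.0]
eef_rot: [3.141, -0.0, 0.176]
contact_force: [-0.8, 0.7, 1.5]
gripper_width: 6.7
finger_force: 60.3
```

>>> apply_moves(
  commands=[
    [0,0,0,0,-0.8],
    [0,0,0,0,-0.6],
    [0,0,0,0,-0.45],
    [0,0,0,0,-0.45],
    [0,0,0.5,0,-0.45],
    [0,0,2,0,-0.45],
    [0,0,5,0,-0.45],
    [0,0,9,0,-0.45],
    [0,0,13,0,-0.45],
    [0,0,15,0,-0.45],
    [0,0,15,0,-0.45],
  ],
)

```text
t: 13.7
tcp_pos: [608.4, -301.4, 352.4]
eef_rot: [3.137, -0.007, 0.176]
contact_force: [0.2, 0.6, -0.1]
gripper_width: 23.9
finger_force: 0.0
```

Run:
```python
from h import *
st,im,d=snap('scene')
a=cv2.resize(im[180:340,120:340],None,fx=1.8,fy=1.8,interpolation=cv2.INTER_CUBIC)
det('scene',['lid_a','cup_a'])
st,im,d=snap('wrist'); print(st['tcp_pos'].round(1)); det('wrist',['lid_a','cup_a'])
b=cv2.resize(im,(384,288))
cv2.imwrite('pics/m1.png',np.hstack([a[:288],b])[:,:,::-1])
```

```text
scene pinpoint lid_a [([594, 125, 182], 0.69), ([432, 282, 120], 0.5)]
scene pinpoint cup_a [([475, -108, -1], 0.92), ([569, -45, 23], 0.9), ([594, 364, -2], 0.72), ([336, -143, -2], 0.65)]
[ 606.2 -300.6  346.3]
wrist pinpoint lid_a [([608, -303, 84], 0.93)]
wrist pinpoint cup_a [([336, -144, 3], 0.74), ([570, -47, 24], 0.59), ([476, -109, -4], 0.57)]
```

View pics/m1.png

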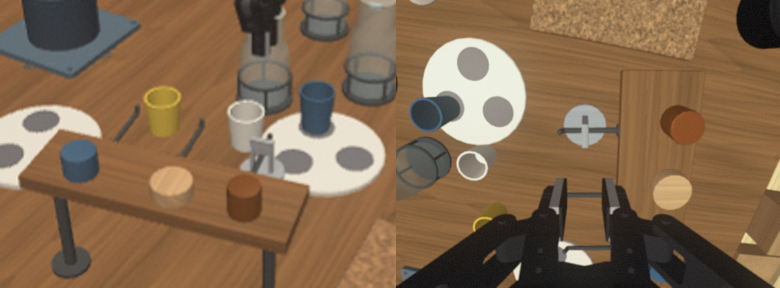

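Montage: lid b hangs on peg 2 (left px 262,155; wrist px 585,128), eye on the peg. On to lid a.

>>> apply_moves(
  commands=[
    [-17.3,57.7,0,5,-0.3],
    [-17.3,57.7,0,5,-0.3],
    [-17.3,57.7,0,5,-0.3],
    [-17.3,57.7,0,5,-0.3],
    [-17.3,57.7,0,5,-0.3],
    [-17.3,57.7,0,5,-0.3],
    [-17.3,57.7,0,5,-0.3],
    [-17.3,57.7,0,5,-0.3],
    [-17.3,57.7,0,5,-0.3],
    [-17.3,57.7,0,5,-0.3],
    [-17.3,57.7,0,5,-0.3],
    [-17.3,57.7,0,5,-0.3],
  ],
)

```text
t: 15.2
tcp_pos: [433.3, 275.3, 346.2]
eef_rot: [3.141, 0.001, 0.263]
contact_force: [0.6, -0.4, -0.2]
gripper_width: 30.1
finger_force: 0.0
```

>>> apply_moves(
  commands=[
    [0,0,0,0,-0.3],
    [0,0,0,0,-0.3],
  ],
)

```text
t: 15.4
tcp_pos: [433.5, 274.6, 346.0]
eef_rot: [3.141, 0.001, 0.266]
contact_force: [-0.3, -0.8, -0.8]
gripper_width: 30.0
finger_force: 0.0
```

```bash
python3 wl.py 434 279 115 w6.png
```

```text
[433.5 274.6 346. ] 15.3 30.0 [-0.3 -0.8 -0.8]
90 505 [436.7 280.7 222.6] [2.3 9.4] -164.5 [[434.4, 280.2], [30.5, 8.0]]
100 471 [435.9 280.4 223.5] [2.3 9.1] -164.6 [[434.4, 280.2], [30.5, 8.0]]
50 3063 [437.1 280.6 174. ] [14.8 15.9] 101.6 [[434.9, 280.4], [58.2, 59.2]]
```

>>> apply_moves(
  commands=[
    [0.1,0.55,-2,0,-0.3],
    [0.1,0.55,-6,0,-0.3],
    [0.1,0.55,-9,0,-0.3],
    [0.1,0.55,-10.8,0,-0.3],
    [0.1,0.55,-10.8,0,-0.3],
    [0.1,0.55,-10.8,0,-0.3],
  ],
)

```text
t: 16.05
tcp_pos: [436.1, 278.2, 239.0]
eef_rot: [3.141, 0.0, 0.261]
contact_force: [-0.3, 0.3, 0.7]
gripper_width: 30.1
finger_force: 0.0
```

>>> apply_moves(
  commands=[
    [-0.13,0.48,0,0,-0.3],
    [-0.27,0.96,0,0,-0.3],
    [-0.4,1.45,0,0,-0.3],
    [-0.48,1.74,0,0,-0.3],
    [-0.56,2.02,0,0,-0.3],
    [-0.64,2.31,0,0,-0.3],
    [-0.72,2.6,0,0,-0.3],
    [-0.8,2.89,0,0,-0.3],
    [-0.86,3.1,0,0,-0.3],
    [-0.9,3.25,0,0,-0.3],
    [-0.9,3.25,0,0,-0.3],
  ],
)

```text
t: 17.15
tcp_pos: [428.0, 310.0, 239.6]
eef_rot: [3.138, -0.002, 0.262]
contact_force: [2.1, -8.0, 8.2]
gripper_width: 29.6
finger_force: 4.6
```

>>> apply_moves(
  commands=[
    [-0.05,0.2,0,0,-0.3],
    [-0.09,0.33,0,0,-0.3],
    [-0.09,0.33,0,0,-0.3],
    [-0.09,0.33,0,0,-0.3],
  ],
)

```text
t: 17.55
tcp_pos: [427.3, 313.5, 239.9]
eef_rot: [3.138, -0.002, 0.262]
contact_force: [2.1, -7.0, 9.5]
gripper_width: 30.0
finger_force: 4.9
```

>>> apply_moves(
  commands=[
    [0.27,-0.96,0,0,-0.3],
    [0.66,-2.41,0,0,-0.3],
    [0.93,-3.37,0,0,-0.3],
    [1.06,-3.86,0,0,-0.3],
    [1.2,-4.34,0,0,-0.3],
    [1.33,-4.82,0,0,-0.3],
    [1.46,-5.3,0,0,-0.3],
    [1.57,-5.7,0,0,-0.3],
    [1.68,-6.07,0,0,-0.3],
    [1.78,-6.45,0,0,-0.3],
    [1.86,-6.75,0,0,-0.3],
    [1.86,-6.75,0,0,-0.3],
  ],
)

```text
t: 18.75
tcp_pos: [444.2, 247.5, 238.8]
eef_rot: [3.141, -0.0, 0.263]
contact_force: [-0.4, -0.1, 0.8]
gripper_width: 29.9
finger_force: 0.2
```

>>> apply_moves(
  commands=[
    [0,0,0,0,-0.3],
    [0,0,0,0,-0.3],
  ],
)

```text
t: 18.95
tcp_pos: [444.0, 247.5, 238.5]
eef_rot: [3.141, 0.0, 0.263]
contact_force: [-0.4, 0.4, 0.4]
gripper_width: 29.5
finger_force: 0.2
```

Same release as before: the force drops to nothing at the far tilt. Recentring, gripping and trying a short lift.

>>> apply_moves(
  commands=[
    [-0.4,1.4,0,0,-0.3],
    [-0.7,2.4,-0.1,0,-0.3],
    [-0.96,3.27,-0.4,0.3,-0.3],
    [-0.96,3.27,-0.6,0.3,-0.3],
    [-0.96,3.27,-0.6,0.3,-0.6],
    [-0.96,3.27,-0.6,0.3,-1],
    [-0.96,3.27,-0.6,0.3,-1],
    [-0.96,3.27,-0.6,0.3,-1],
    [-0.96,3.27,-0.6,0.3,-1],
  ],
)

```text
t: 19.85
tcp_pos: [434.4, 280.0, 232.6]
eef_rot: [3.141, 0.0, 0.268]
contact_force: [-0.3, 0.5, -2.1]
gripper_width: 6.5
finger_force: 58.3
```

>>> apply_moves(
  commands=[
    [0,0,0.4,0,-1],
    [0,0,0.8,0,-1],
    [0,0,1.2,0,-1],
    [0,0,1.6,0,-1],
    [0,0,1.6,0,-1],
  ],
)

```text
t: 20.35
tcp_pos: [434.8, 280.7, 249.4]
eef_rot: [-3.141, -0.001, 0.268]
contact_force: [0.1, 0.1, -0.6]
gripper_width: 7.0
finger_force: 58.3
```

>>> apply_moves(
  commands=[
    [0,0,4,0,-1],
    [0,0,8.5,0,-1],
    [0,-4,9.7,0,-1],
    [-2.6,-55,9.7,-5.2,-1],
    [-2.6,-55,9.7,-5.2,-1],
    [-2.6,-55,9.7,-5.2,-1],
    [-2.6,-55,9.7,-5.2,-1],
    [-2.6,-55,9.7,-5.2,-1],
    [-2.6,-55,9.7,-5.2,-1],
    [-2.6,-55,9.7,-5.2,-1],
    [-2.6,-55,9.7,-5.2,-1],
    [-2.6,-55,9.7,-5.2,-1],
  ],
)

```text
t: 21.55
tcp_pos: [411.0, -210.9, 345.9]
eef_rot: [3.141, -0.0, 0.178]
contact_force: [2.1, 0.4, -1.0]
gripper_width: 6.6
finger_force: 58.8
```

```bash
python3 -c "
from h import *
s=r.state();print(s['tcp_pos'].round(1),np.degrees(s['eef_rot'][2]))"
```

```text
[ 411.  -210.9  345.9] 10.195095302467578
```

>>> apply_moves(
  commands=[
    [-0.2,-4,0,0,-1],
    [-0.2,-4,0,0,-1],
    [-0.2,-4,0,0,-1],
    [-0.2,-4,0,0,-1],
  ],
)

```text
t: 21.95
tcp_pos: [409.8, -247.6, 345.5]
eef_rot: [-3.141, 0.0, 0.18]
contact_force: [0.4, 1.0, -1.0]
gripper_width: 7.0
finger_force: 58.8
```

Run:
```python
from h import *
st,im,d=snap('wrist','w7.png'); print(st['tcp_pos'].round(1),np.degrees(st['eef_rot'][2]).round(1),st['contact_force'].round(1))
det('wrist',['peg_0','lid_a'])
P=cloud('wrist',st,d);X,Y,Z=P[...,0],P[...,1],P[...,2]
for c in((421,-340),(514.6,-324),(608,-307)):
    m=(abs(X-c[0])<25)&(Y>c[1]-30)&(Y<c[1]+55)&(Z>158)&(Z<190); q=P[m]
    if len(q)<20: print('few');continue
    v=cv2.fitLine(q[:,:2].astype(np.float32),cv2.DIST_HUBER,0,.01,.01).ravel(); print(len(q),q.mean(0).round(1),v.round(3),q.min(0).round(),q.max(0).round())
```

```text
[ 409.8 -247.6  345.5] 10.3 [ 0.4  1.  -1. ]
wrist pinpoint peg_0 [([518, -324, 166], 0.71), ([423, -335, 170], 0.63)]
wrist pinpoint lid_a [([412, -246, 236], 0.69)]
608 [ 420.  -336.2  170.4] [ 1.72000e-01 -9.85000e-01  4.20224e+02 -3.35852e+02] [ 411. -370.  167.] [ 429. -302.  179.]
725 [ 513.  -319.6  170.4] [ 1.75000e-01 -9.85000e-01  5.12970e+02 -3.19527e+02] [ 504. -354.  166.] [ 522. -285.  179.]
few
```

>>> apply_moves(
  commands=[
    [-0.1,-2.2,-3,0,-1],
    [-0.1,-2.2,-7,0,-1],
    [-0.1,-2.2,-11,0,-1],
    [-0.1,-2.2,-13.3,0,-1],
    [-0.1,-2.2,-13.3,0,-1],
    [-0.1,-2.2,-13.3,0,-1],
  ],
)

```text
t: 22.7
tcp_pos: [409.1, -270.7, 213.4]
eef_rot: [3.141, -0.0, 0.179]
contact_force: [-0.7, 0.1, -0.3]
gripper_width: 6.7
finger_force: 58.8
```

Run:
```python
from h import *
st,im,d=snap('scene'); print(st['tcp_pos'].round(1))
cv2.imwrite('pics/s2c.png',cv2.resize(im[180:300,120:270],None,fx=4,fy=4,interpolation=cv2.INTER_CUBIC)[:,:,::-1])
det('scene',['lid_a']);
```

```text
[ 409.1 -270.7  213.4]
scene pinpoint lid_a [([410, -270, 105], 0.82), ([572, -45, 23], 0.62)]
```

View pics/s2c.png

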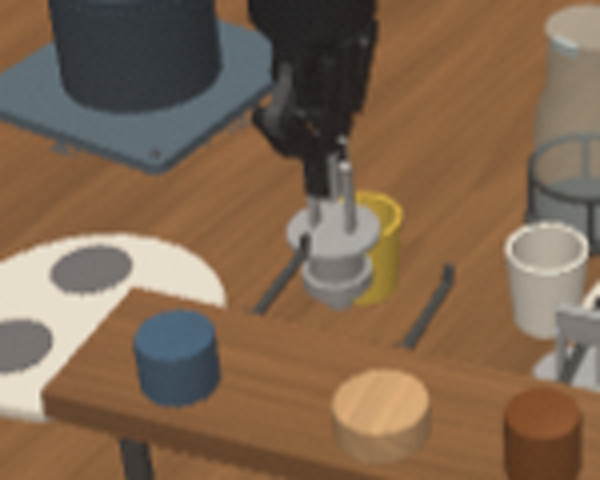

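Crop: the tip of peg 0 is at (305,240) and the lid's eye posts are at (313,212) and (348,190), the same arrangement as for peg 2. Threading.

>>> apply_moves(
  commands=[
    [0,0,-0.2,0,-1],
    [0.2,-1.2,-0.2,0,-1],
    [0.4,-2.2,-0.2,0,-1],
    [0.5,-2.8,-0.2,0,-1],
    [0.6,-3.4,-0.2,0,-1],
    [0.7,-4.0,-0.2,0,-1],
    [0.8,-4.6,-0.2,0,-1],
    [0.8,-4.6,-0.2,0,-1],
  ],
)

```text
t: 23.6
tcp_pos: [416.5, -318.0, 210.6]
eef_rot: [3.141, 0.0, 0.177]
contact_force: [-0.2, 0.0, -1.3]
gripper_width: 6.8
finger_force: 58.9
```

>>> apply_moves(
  commands=[
    [0.1,-0.6,0,0,-1],
    [0.2,-1.2,0,0,-1],
    [0.3,-1.7,0,0,-1],
    [0.3,-1.7,-0.4,0,-1],
    [0.3,-1.7,-0.7,0,-1],
    [0.3,-1.7,-0.9,0,-1],
    [0.3,-1.7,-1.1,0,-1],
    [0.3,-1.7,-1.1,0,-1],
  ],
)

```text
t: 24.4
tcp_pos: [419.4, -333.7, 199.3]
eef_rot: [-3.141, 0.0, 0.178]
contact_force: [-0.1, -0.3, -0.8]
gripper_width: 6.4
finger_force: 58.9
```

>>> apply_moves(
  commands=[
    [0,0,-0.15,0,-1],
    [0,0,-0.3,0,-1],
    [0,0,-0.3,0,-1],
  ],
)

```text
t: 24.7
tcp_pos: [419.7, -334.0, 196.9]
eef_rot: [3.141, -0.0, 0.178]
contact_force: [-0.6, 0.2, 1.3]
gripper_width: 6.5
finger_force: 60.3
```

>>> apply_moves(
  commands=[
    [0,0,0,0,-0.8],
    [0,0,0,0,-0.6],
    [0,0,0,0,-0.45],
    [0,0,0,0,-0.45],
    [0,0,0.5,0,-0.45],
    [0,0,2,0,-0.45],
    [0,0,5,0,-0.45],
    [0,0,9,0,-0.45],
    [0,0,13,0,-0.45],
    [0,2,15,0,-0.45],
    [0,7,15,0,0.7],
    [0,12,15,0,0.9],
  ],
)

```text
t: 25.9
tcp_pos: [419.6, -213.3, 347.8]
eef_rot: [3.14, -0.002, 0.175]
contact_force: [0.4, 0.9, 0.0]
gripper_width: 51.4
finger_force: 0.0
```

Run:
```python
from h import *
st,im,d=snap('wrist','w8.png'); print(st['tcp_pos'].round(1))
det('wrist',['lid_a','cup_a','tray'])
snap('top'); det('top',['lid_a','cup_a','tray','lid_a_eye'])
snap('scene'); det('scene',['lid_a','cup_a','tray'])
P=cloud('wrist',st,d);X,Y,Z=P[...,0],P[...,1],P[...,2]
m=(np.hypot(X-475,Y+108)<45)&(Z>57)&(Z<72);q=P[m]
if len(q)>10: print('rim',len(q),q.mean(0).round(1),cv2.minEnclosingCircle(q[:,:2].astype(np.float32)))
```

```text
[ 419.6 -213.3  347.8]
wrist pinpoint lid_a [([608, -304, 84], 0.87), ([418, -335, 83], 0.65)]
wrist pinpoint cup_a [([566, -46, 23], 0.89), ([336, -142, 3], 0.77), ([474, -108, -2], 0.6)]
wrist pinpoint tray [([199, -296, -1], 0.89)]
top pinpoint lid_a [([611, -300, 83], 0.62)]
top pinpoint cup_a [([476, -112, 2], 0.97), ([334, -147, 4], 0.91), ([601, 361, 1], 0.75), ([573, -46, 24], 0.74)]
top pinpoint tray [([604, -90, 0], 0.57)]
top pinpoint lid_a_eye []
scene pinpoint lid_a [([604, -306, 173], 0.54)]
scene pinpoint cup_a [([337, -143, 2], 0.92), ([571, -45, 25], 0.75), ([598, 362, -2], 0.64), ([476, -109, 2], 0.61)]
scene pinpoint tray [([200, -291, -2], 0.97), ([599, -96, 4], 0.84)]
rim 677 [ 475.  -109.9   62.7] ((475.2242736816406, -112.06084442138672), 29.981557846069336)
```

View pics/w8.png

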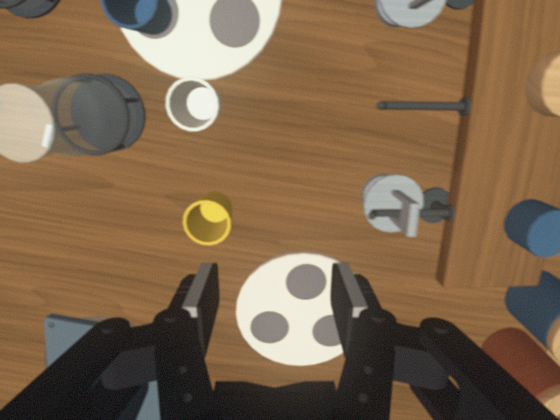

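Wrist view: lid a hangs on peg 0 (px 393,205) and lid b on peg 2 (410,8). The white cup is at (192,103), the yellow decoy at (207,222). Going for the white cup at (475,-110).

>>> apply_moves(
  commands=[
    [3,5,-4,0,0.9],
    [5.6,10.3,-9,0,0.9],
    [5.6,10.3,-14,0,0.9],
    [5.6,10.3,-18,0,0.9],
    [5.6,10.3,-20,0,0.9],
    [5.6,10.3,-20,0,0.9],
    [5.6,10.3,-20,0,0.9],
  ],
)

```text
t: 27.25
tcp_pos: [475.5, -111.3, 147.1]
eef_rot: [-3.141, 0.001, 0.177]
contact_force: [-0.1, -0.0, 0.9]
gripper_width: 81.4
finger_force: 0.0
```

```bash
cat > rim.py <<'E'
import sys
from h import *
x,y,z,h=map(float,sys.argv[1:5])
st,im,d=snap('wrist',sys.argv[5]); print(st['tcp_pos'].round(1),np.degrees(st['eef_rot'][2]).round(1))
P=cloud('wrist',st,d);X,Y,Z=P[...,0],P[...,1],P[...,2]
q=P[(np.hypot(X-x,Y-y)<42)&(Z>z+h-7)&(Z<z+h+7)]
print(len(q)); 
if len(q)>20:
    print(q.mean(0).round(1),cv2.minEnclosingCircle(q[:,:2].astype(np.float32)),cv2.fitEllipse(cv2.convexHull(q[:,:2].astype(np.float32))))
det('wrist',['cup_a'])
E
python3 rim.py 475 -110 0 65 w9.png
```

```text
[ 475.5 -111.3  147.1] 10.2
2105
[ 474.2 -112.2   63. ] ((475.05615234375, -111.9044189453125), 29.787607192993164) ((475.15069580078125, -112.03726959228516), (58.8390007019043, 58.896244049072266), 10.103678703308105)
wrist pinpoint cup_a [([337, -145, 1], 0.94), ([475, -110, -1], 0.74), ([568, -46, 23], 0.72)]
```

>>> apply_moves(
  commands=[
    [0,0,-4,0,0.9],
    [0,0,-7.5,0,0.9],
    [0,0,-9.8,0,0.9],
    [0,0,-9.8,0,0.9],
    [0,0,-9.8,0,0.3],
    [0,0,-9.8,0,-0.5],
    [0,0,-9.8,0,-1],
    [0,0,-9.8,0,-1],
    [0,0,-9.8,0,-1],
  ],
)

```text
t: 28.25
tcp_pos: [477.6, -111.4, 51.5]
eef_rot: [3.14, -0.004, 0.177]
contact_force: [-1.4, 1.5, 9.2]
gripper_width: 58.1
finger_force: 61.9
```

>>> apply_moves(
  commands=[
    [0,0,2,0,-1],
    [0,0,6,0,-1],
    [0,0,10,0,-1],
    [0,0,12,0,-1],
    [0,0,12,0,-1],
  ],
)

```text
t: 28.75
tcp_pos: [478.3, -111.8, 173.4]
eef_rot: [3.138, -0.008, 0.177]
contact_force: [-0.4, -0.5, -2.5]
gripper_width: 58.2
finger_force: 64.8
```

```bash
cat > spots.py <<'E'
from h import *
for cam in ('top','wrist','scene'):
    st,im,d=snap(cam); P=cloud(cam,st,d)
    if cam=='wrist': print(st['tcp_pos'].round(1),round(st['gripper_width'],1),st['contact_force'].round(1))
    X,Y,Z=P[...,0],P[...,1],P[...,2]
    t=(np.hypot(X-603,Y+91)<112)&(abs(Z-24)<8); sat=im.max(2).astype(int)-im.min(2); v=im.max(2)
    q=P[t]
    if len(q)>50: print(cam,'tray',len(q),cv2.minEnclosingCircle(q[:,:2].astype(np.float32)),q[:,2].mean().round(1))
    g=(t&(v<185)&(v>90)&(sat<30)).astype(np.uint8); g=cv2.morphologyEx(g,cv2.MORPH_OPEN,np.ones((3,3)))
    n,l,s,c=cv2.connectedComponentsWithStats(g)
    for i in range(1,n):
        if s[i,4]>60: print(cam,'spot',s[i,4],c[i].round(),P[l==i].mean(0).round(1),cv2.minEnclosingCircle(P[l==i][:,:2].astype(np.float32)))
E
python3 spots.py
```

```text
top tray 1997 ((598.9468994140625, -91.78510284423828), 100.27757263183594) 24.7
top spot 200 [297. 164.] [657.  -78.7  25.1] ((654.5872802734375, -87.24479675292969), 27.820859909057617)
[ 476.9 -111.5  171.3] 58.2 [-0.3 -0.6 -2.3]
wrist tray 31895 ((600.3721923828125, -92.31855773925781), 100.26837921142578) 23.2
wrist spot 772 [235.  70.] [569.5 -67.6  23.1] ((569.0587158203125, -56.13113021850586), 27.472970962524414)
wrist spot 5365 [336.  79.] [ 576.3 -141.1   23.1] ((575.8123779296875, -141.51223754882812), 29.811662673950195)
scene tray 2148 ((601.5845947265625, -91.66375732421875), 101.52422332763672) 24.5
scene spot 225 [316. 268.] [654.4 -86.4  24.7] ((650.599365234375, -87.51052856445312), 32.809024810791016)
scene spot 213 [284. 269.] [ 577.1 -136.8   24.8] ((574.2838134765625, -139.52474975585938), 31.597564697265625)
```

>>> apply_moves(
  commands=[
    [4,-1.2,0,0,-1],
    [8,-2.4,0,0,-1],
    [10.1,-2.9,0,0,-1],
    [10.1,-2.9,-3,0,-1],
    [10.1,-2.9,-6,0,-1],
    [10.1,-2.9,-8,0,-1],
    [10.1,-2.9,-9,0,-1],
    [10.1,-2.9,-9,0,-1],
  ],
)

```text
t: 29.7
tcp_pos: [576.0, -139.9, 77.2]
eef_rot: [-3.141, 0.002, 0.178]
contact_force: [-0.3, -0.1, -2.2]
gripper_width: 57.9
finger_force: 64.8
```

>>> apply_moves(
  commands=[
    [0.15,0,-0.1,0,-1],
    [0.15,0,-0.2,0,-1],
    [0.15,0,-0.3,0,-1],
    [0.15,0,-0.3,0,-1],
  ],
)

```text
t: 30.1
tcp_pos: [578.1, -140.0, 75.8]
eef_rot: [3.141, -0.0, 0.178]
contact_force: [0.6, -0.3, -2.6]
gripper_width: 57.8
finger_force: 64.8
```

>>> apply_moves(
  commands=[
    [0,0,-0.1,0,-1],
    [0,0,-0.2,0,-1],
    [0,0,-0.25,0,-1],
    [0,0,-0.25,0,-1],
  ],
)

```text
t: 30.5
tcp_pos: [580.3, -140.4, 75.4]
eef_rot: [3.14, -0.004, 0.178]
contact_force: [-1.4, -0.3, 11.8]
gripper_width: 57.8
finger_force: 65.4
```

>>> apply_moves(
  commands=[
    [0,0,0.1,0,0.4],
    [0,0,0.1,0,0.55],
    [0,0,0.1,0,0.7],
    [0,0,0.1,0,0.7],
    [0,0,0.1,0,0.7],
    [0,0,2,0,0.7],
    [0,0,5,0,0.7],
    [0,0,9,0,0.7],
    [0,0,14,0,0.7],
    [0,0,18,0,0.8],
  ],
)

```text
t: 31.5
tcp_pos: [578.3, -140.0, 255.7]
eef_rot: [3.141, -0.001, 0.178]
contact_force: [0.2, 0.8, 0.4]
gripper_width: 76.9
finger_force: 0.0
```

```bash
python3 rim.py 576 -141 24 65 w10.png; python3 -c "
from h import *
snap('top');det('top',['cup_a']);snap('scene');det('scene',['cup_a'])"
```

```text
[ 578.3 -140.   255.7] 10.2
1094
[ 575.7 -141.1   87.2] ((576.889892578125, -141.1132354736328), 29.98120880126953) ((576.8890991210938, -140.827880859375), (58.85094451904297, 59.42042541503906), 114.59918212890625)
wrist pinpoint cup_a [([578, -142, 20], 0.84), ([337, -145, 1], 0.76), ([566, -47, 23], 0.57), ([600, -90, 5], 0.17)]
top pinpoint cup_a [([566, -47, 19], 0.78), ([578, -141, 23], 0.75), ([336, -146, 3], 0.75), ([598, 364, -3], 0.74), ([609, -302, 153], 0.69)]
scene pinpoint cup_a [([578, -137, 22], 0.88), ([338, -144, -1], 0.64), ([566, -47, 23], 0.59), ([598, 358, -3], 0.58), ([606, -305, 171], 0.2)]
```

View pics/w10.png

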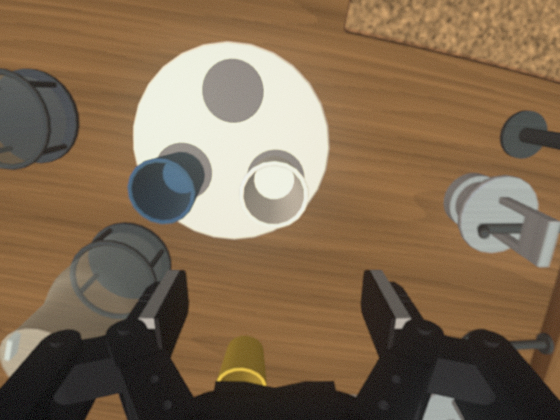

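Wrist view: the white cup stands on its mark (px 275,192) beside the blue one (162,190). The remaining mark is at (233,90). Going to the terracotta cup.

>>> apply_moves(
  commands=[
    [0,3,3,0,0.9],
    [2,50.2,3,0,0.9],
    [2,50.2,3,0,0.9],
    [2,50.2,3,0,0.9],
    [2,50.2,3,0,0.9],
    [2,50.2,3,0,0.9],
    [2,50.2,3,0,0.9],
    [2,50.2,3,0,0.9],
    [2,50.2,3,0,0.9],
    [2,50.2,3,0,0.9],
    [2,50.2,3,0,0.9],
    [2,50.2,3,0,0.9],
  ],
)

```text
t: 33.0
tcp_pos: [595.1, 367.1, 280.3]
eef_rot: [-3.14, 0.004, 0.185]
contact_force: [0.3, 0.2, -0.8]
gripper_width: 81.5
finger_force: 0.0
```

>>> apply_moves(
  commands=[
    [0,0,-4,0,1],
    [0,0,-9,0,1],
    [0,0,-9,0,1],
    [0,0,-9,0,1],
  ],
)

```text
t: 33.4
tcp_pos: [597.8, 360.5, 192.3]
eef_rot: [3.14, 0.003, 0.177]
contact_force: [1.0, -0.5, 0.6]
gripper_width: 85.1
finger_force: 0.0
```

```bash
python3 rim.py 598 361 0 58 w11.png
```

```text
[597.8 360.5 192.3] 10.1
1570
[597.8 363.4  56.1] ((599.3490600585938, 363.6838684082031), 32.8839111328125) ((599.4230346679688, 363.5613708496094), (64.78726196289062, 65.35248565673828), 106.03877258300781)
wrist pinpoint cup_a [([601, 364, -2], 0.94)]
```

>>> apply_moves(
  commands=[
    [0.15,0.3,-4,0,1],
    [0.15,0.3,-8,0,1],
    [0.15,0.3,-12,0,1],
    [0.15,0.3,-14.6,0,1],
    [0.15,0.3,-14.6,0,1],
    [0.15,0.3,-14.6,0,0.3],
    [0.15,0.3,-14.6,0,-0.5],
    [0.15,0.3,-14.6,0,-1],
    [0.15,0.3,-14.6,0,-1],
    [0.15,0.3,-14.6,0,-1],
  ],
)

```text
t: 34.5
tcp_pos: [601.8, 366.3, 51.1]
eef_rot: [-3.139, -0.005, 0.177]
contact_force: [-1.1, -1.1, 7.0]
gripper_width: 62.4
finger_force: 65.0
```

>>> apply_moves(
  commands=[
    [0,0,3,0,-1],
    [0,0,8,0,-1],
    [0,0,13,0,-1],
    [0,0,18,0,-1],
    [0,0,23,0,-1],
    [0,0,23,0,-1],
  ],
)

```text
t: 35.1
tcp_pos: [603.0, 367.9, 288.7]
eef_rot: [-3.134, -0.016, 0.177]
contact_force: [1.1, -0.5, -2.0]
gripper_width: 62.2
finger_force: 65.9
```

>>> apply_moves(
  commands=[
    [5.5,-45,0,0,-1],
    [5.5,-45,0,0,-1],
    [5.5,-45,0,0,-1],
    [5.5,-45,0,0,-1],
    [5.5,-45,0,0,-1],
    [5.5,-45,0,0,-1],
    [5.5,-45,0,0,-1],
    [5.5,-45,0,0,-1],
    [5.5,-45,0,0,-1],
    [5.5,-45,0,0,-1],
    [5.5,-45,0,0,-1],
    [5.5,-45,0,0,-1],
  ],
)

```text
t: 36.3
tcp_pos: [654.6, -83.3, 277.9]
eef_rot: [-3.141, -0.001, 0.179]
contact_force: [-0.7, 0.3, -1.4]
gripper_width: 62.5
finger_force: 66.1
```

>>> apply_moves(
  commands=[
    [0,0,-4,0,-1],
    [0,0,-8,0,-1],
    [0,0,-10,0,-1],
    [0,0,-10,0,-1],
    [0,0,-10,0,-1],
  ],
)

```text
t: 36.8
tcp_pos: [655.1, -83.2, 178.2]
eef_rot: [-3.141, -0.001, 0.18]
contact_force: [0.6, -0.2, -1.1]
gripper_width: 62.4
finger_force: 66.1
```

```bash
python3 spots.py; python3 -c "
from h import *
snap('scene');det('scene',['cup_a']);snap('top');det('top',['cup_a'])
st,im,d=snap('wrist','w12.png')
P=cloud('wrist',st,d);print(st['tcp_pos'].round(1));c=st['tcp_pos']
X,Y,Z=P[...,0],P[...,1],P[...,2];im=im.astype(int)
m=(np.hypot(X-c[0],Y-c[1])<45)&(im[...,0]>im[...,2]*1.5)&(Z>c[2]-70);q=P[m];print(len(q),q.mean(0),np.percentile(q[:,2],[1,99]))
t=q[q[:,2]>np.percentile(q[:,2],97)-5];print(cv2.minEnclosingCircle(t[:,:2].astype(np.float32)))"
```

```text
top tray 1779 ((593.5988159179688, -70.35031127929688), 97.3405532836914) 24.7
top spot 101 [294. 168.] [647.7 -70.7  24.9] ((647.265380859375, -71.98065185546875), 20.54118537902832)
[655.8 -83.7 179.1] 62.5 [-0.3  0.1 -1.4]
wrist tray 17947 ((600.708251953125, -92.1928482055664), 99.96456146240234) 22.9
wrist spot 3001 [276. 192.] [661.4 -85.5  23.3] ((655.285888671875, -86.51504516601562), 29.516170501708984)
wrist spot 189 [204. 260.] [589.9 -34.7  23.2] ((589.8443603515625, -33.939788818359375), 12.424330711364746)
scene tray 1671 ((601.75390625, -91.85733795166016), 100.6410903930664) 24.4
scene spot 216 [317. 267.] [655.  -83.5  24.8] ((653.5716552734375, -83.43547058105469), 31.45669174194336)
scene pinpoint cup_a [([570, -46, 24], 0.78), ([651, -89, 128], 0.73), ([339, -145, 0], 0.68), ([577, -136, 28], 0.67), ([430, 279, -1], 0.54)]
top pinpoint cup_a [([568, -45, 22], 0.91), ([655, -89, 128], 0.53), ([615, -305, 84], 0.51), ([605, -308, 167], 0.28)]
[655.  -85.1 178.1]
22843 [647.71033315 -87.83147466 164.99988524] [130.18799191 230.64938199]
((658.229248046875, -86.82965850830078), 38.01927185058594)
```

View pics/w12.png

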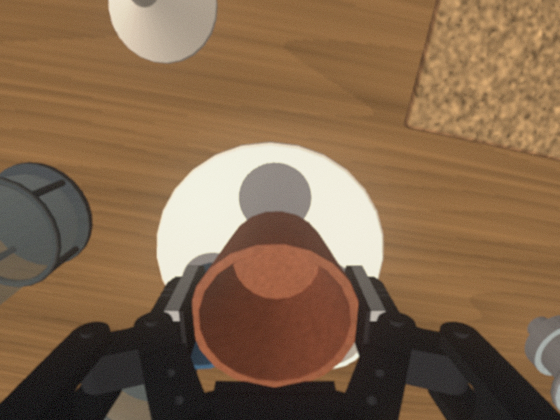

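Wrist view: the terracotta cup is held upright (rim centre px 276,310), above and in line with the free mark (275,190). Lowering.

>>> apply_moves(
  commands=[
    [0.2,-0.1,-3,0,-1],
    [0.2,-0.1,-6,0,-1],
    [0.2,-0.1,-8.5,0,-1],
    [0.2,-0.1,-9.6,0,-1],
    [0.2,-0.1,-9.6,0,-1],
    [0.2,-0.1,-9.9,0,-1],
    [0.2,-0.1,-9.9,0,-1],
  ],
)

```text
t: 37.9
tcp_pos: [657.5, -86.1, 79.4]
eef_rot: [3.141, -0.002, 0.178]
contact_force: [-0.5, 0.1, -0.9]
gripper_width: 62.4
finger_force: 66.1
```

>>> apply_moves(
  commands=[
    [0,0,-0.15,0,-1],
    [0,0,-0.3,0,-1],
    [0,0,-0.4,0,-1],
    [0,0,-0.4,0,-1],
  ],
)

```text
t: 38.3
tcp_pos: [657.1, -86.1, 75.2]
eef_rot: [3.141, -0.001, 0.178]
contact_force: [-1.9, -0.3, 4.8]
gripper_width: 62.4
finger_force: 66.5
```

>>> apply_moves(
  commands=[
    [0,0,0,0,0.5],
    [0,0,0,0,0.65],
    [0,0,0,0,0.8],
    [0,0,0,0,0.8],
    [0,0,0,0,0.8],
    [0,0,2,0,0.8],
    [0,0,5,0,0.8],
    [0,0,9,0,0.8],
    [0,0,14,0,0.8],
    [-3,0,18,0,0.8],
    [-8,0,22,0,0.8],
    [-8,0,22,0,0.8],
  ],
)

```text
t: 39.5
tcp_pos: [575.3, -86.4, 298.0]
eef_rot: [3.14, -0.004, 0.177]
contact_force: [0.4, -0.6, -0.1]
gripper_width: 76.9
finger_force: 0.0
```

Run:
```python
from h import *
st,im,d=snap('wrist'); print(st['tcp_pos'].round(1),st['contact_force'].round(1)); det('wrist',['cup_a','lid_a'])
st,i2,d=snap('scene'); det('scene',['cup_a','lid_a','funnel','scoop'])
st,i3,d=snap('top'); det('top',['lid_a','cup_a','scoop'])
cv2.imwrite('pics/fin.png',np.hstack([cv2.resize(im,(400,300)),cv2.resize(i2,(400,300))])[:,:,::-1])
```

```text
[575.3 -86.4 298. ] [ 0.4 -0.6 -0.1]
wrist pinpoint cup_a [([566, -47, 23], 0.92), ([579, -141, 20], 0.84), ([337, -148, 1], 0.83)]
wrist pinpoint lid_a [([606, -300, 80], 0.76)]
scene pinpoint cup_a [([651, -93, 21], 0.95), ([578, -137, 24], 0.76), ([567, -46, 23], 0.58), ([336, -144, 0], 0.57)]
scene pinpoint lid_a [([576, -138, 23], 0.47)]
scene pinpoint funnel [([786, 28, -3], 0.65), ([442, 7, 171], 0.57)]
scene pinpoint scoop [([748, 236, 0], 0.57)]
top pinpoint lid_a [([420, -334, 80], 0.81), ([611, -303, 86], 0.7)]
top pinpoint cup_a [([569, -45, 22], 0.64)]
top pinpoint scoop [([746, 237, 1], 0.79), ([788, 22, -4], 0.53), ([421, -336, 166], 0.21)]
```

View pics/fin.png

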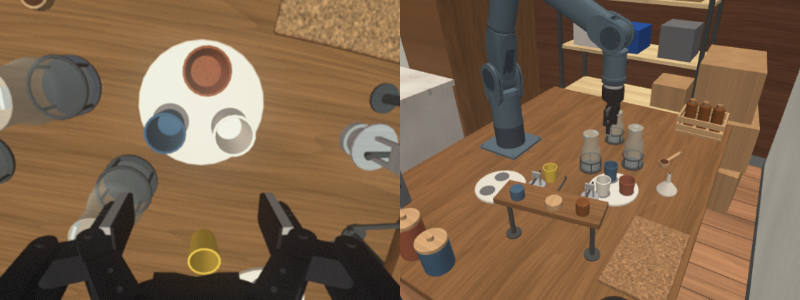

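The final view shows three cups upright on the far tray: terracotta at left-panel px (207,70), blue (165,130) and white (233,133). Both lids hang on the pegs, the carafes stand open, and the funnel and scoop are where they were.

```bash
python3 -c "
from workcell import r
print(r.sign_off())"
```

```text
the job is handed in; nothing more can be done
None
```

I handed the job in at about 40 s: both jammed lids (a and b) were rocked loose and hang on pegs 0 and 2, carafe c was already open, and the white and terracotta cups stand upright on the far tray beside the blue one; the funnel and scoop were not moved.

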